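# Prime the greaser and hold it on the bearing's tilted nipple

### The arm

A 6-joint arm with a two-finger parallel gripper is mounted at the origin on a cart in front of the work surface, level with it; the furniture and walls round the work are solid. World frame = base frame: x ahead of the robot, y to its left, z up, the work surface at z = 0. Lengths are in m, angles in rad, forces in N, time in s.
With the tool pointing down it reaches from about 0.225 to 0.875 m from the base axis. Payload 3.4 kg.
Tool frame: the origin (TCP) lies between the finger pads; the fingertips stand 8 mm ahead of it and the grasp point (between the pads) lies 11 mm behind it; z points along the fingers, y is the line along which they close (so a half turn about z gives the same grasp; the last joint's range is limited). The gripper opens to 85 mm and grips with 20 to 120 N. Pads are 22 mm wide; open, the fingers measure 114 mm over their backs; the gripper's body (76 mm by 85 mm) begins 54 mm behind the grasp point. The pads swing forward as they close: fully open they stand 13 mm farther back than shut.
Start: joints at [1.169, 0.276, 1.505, -0, 1.361, -0.121], TCP at [0.159, 0.553, 0.239] pointing down, gripper open.
Joint ranges: [-2.89, 2.89], [-0.75, 2.08], [0.22, 2.7], [-1.18, 4.32], [0.11, 2.71], [-2.7, 2.7]. Speed limits (rad/s): [2.57, 2.57, 3.14, 3.14, 3.14, 3.14].

### API

Orientations are given as a unit quaternion [w, x, y, z].
In Python, from rig import manip gives the robot as it stands.
- The arm moves only by the tool move_arm, never from a script. Its argument "deltas" is a list that holds one entry, the list of rows, each a list of 5 numbers: the shift along the tool's x, y, z normalised to -1 to 1, where 1 is 80 cm, then the turn about the tool's z normalised to -1 to 1, where 1 is 120 degrees, then the closure, from -1 (fully open) to 1 (shut). In form: [[[tx, ty, tz, twist, grip], ...]]. A call has 1 to 12 rows; each row is the pose to reach, as a shift and turn from the pose commanded when the call began, along the tool's axes at that moment; what a row does not reach only later rows make up. A row lasts 1/10 s, in which the tool goes at most 50 mm and 8.59 degrees, less where a joint would pass 70% of its speed; a pose out of reach is approached as far as the arm can. A call with a number of a shift or a turn outside -1 to 1 is refused whole. A call with a gripper value outside its range is refused whole. The fingers move at their own pace and stop on an object; "squeeze" is the grip in N (left out, the last holds). Time passes only in rows, so rows that repeat a pose let the fingers close. It gives the time, the measured TCP pose, the force, the opening and the grip force at its end, in the units of the state.
- manip.get_state(): the state, without advancing time (a new reading comes with each control period).
- manip.get_image(name): name is "scene" or "top" or "wrist"; returns the picture (420x560x3 uint8, red, green, blue); there is no depth.
- manip.camera_params(name): a dict with "fx", "fy", "cx", "cy" (pixels), "dist" ([k1, k2, p1, p2, k3] as OpenCV has them; the pictures are not rectified), "R" (3x3) and "t" (3): a world point X has camera coordinates R X + t; the wrist camera has in their place "tool_from_camera" (4x4, takes a point from camera to tool coordinates, whose origin is the TCP and whose axes are the flange's). Camera axes: x right, y down, z forward; pixel columns grow to the right and rows downward; lengths in m; the calibration is good to about 2 mm. A picture is of the moment at which its call begins: read the wrist's pose just before it. camera_params takes no time and is no camera call.
- manip.sign_off(): hands the job in; it is judged then, once.
The state is a dict: "clock": time; "qpos": joint angles; "qd": joint speeds; "effort": joint torques, N m; "position": TCP position; "ee_rot": TCP orientation; "contact_force": force on the tool from outside, world axes, zero at the start; "moment": the same for the moment, N m; "width": finger opening in m; "gripper_force": force on a finger pad.
Only numpy, scipy, OpenCV 4.12 (cv2) and the standard library are available. Lean on these libraries where they do the work, as an engineer would, in place of code of your own. Each camera call takes 0.05 s, during which the arm holds its last target. There are 200 camera calls.

### The job

Take the orange greaser out of its stand, prime it by pressing its open end straight down on the blue sprung pad until the pad is fully depressed, then push it squarely onto the bearing block's tilted grease nipple until it snaps on. Keep pushing along the nipple so that its spring stays pressed well in, and finish like that: gripping the greaser by its barrel, in line with the nipple, still pressing. Leave the other things on the bench where they are.

Things in the scene. Friction and masses are not known exactly. Their poses are not given: they have to be found in the camera images.
- greaser: Greaser, 130 mm long, 0.2 to 0.33 kg, starting upright in the stand. Origin: centre of its open mouth; z runs up its axis to the cap. From z = 0: steel coupler 36 mm in diameter to 33 mm, thin brass neck, straight orange barrel 36 mm in diameter from 40 to 120 mm (grip it high, pads near 100 mm), black cap to 130 mm. The mouth is a 26 mm funnel narrowing within 5 mm to a 19 mm bore.
- seat (a point): Point on the greaser's axis, 18 mm above its mouth (axes as the greaser's), where the centre of the nipple's ball head lies once snapped on; the bore floor is 8 mm above it. Four sprung jaws in the bore, 11 mm above the mouth, snap shut behind the head: pushing the head past them takes about 6 to 10 N.
- stand: Grey block, 76 x 76 x 30 mm, fixed to the bench, with a round hole 39 mm wide and 25 mm deep in the middle of its top, in which the greaser stands (its mouth 5 mm above the bench). Origin: centre of the underside. Lift the greaser straight up out of it.
- pad (a joint): Travel of the blue sprung priming pad, m: 0 up, 0.008 fully depressed (takes about 10 N).
- pad_top (a point): Centre of the upper face of the blue priming pad, a disc 52 mm in diameter on a grey housing fixed to the bench; it moves straight down with the pad.
- bearing: Green pillow-block bearing fixed to the bench. Foot 130 (x) by 42 (y) by 14 mm; round housing of radius 32 mm about the shaft axis, 42 mm above the bench; steel shaft 96 mm long along y. Origin: centre of the underside. The nipple rises from the housing, leaning 30 degrees from vertical towards the block's -x side, which looks roughly to the robot.
- nipple_head (a point): Centre of the nipple's steel ball head, 16 mm in diameter, on a 9 mm stem; z is the nipple's axis, up out of the block, 30 degrees from vertical. With the nipple out it is 66 mm from the shaft axis: 99 mm above the bench and 33 mm to the block's -x side. A brass boss 18 mm wide round the stem ends 28 mm short of this point. It moves with the nipple along the axis.
- nipple (a joint): How far the nipple is pressed into the block along its axis, m: 0 out, 0.008 fully in. Its spring pushes back with 8 N at 0 rising to 14.4 N at 0.008, so it comes out again, carrying the snapped-on greaser with it, when the push ends.
- swab_jar: Bystander: glass jar of cotton swabs, 62 x 60 x 89 mm. Origin: centre of the underside.
- tape_roll: Bystander: roll of blue tape, 105 mm wide, 18 mm high, lying flat. Origin: centre of the underside.
- pill_tin: Bystander: white round tin 47 mm wide, 21 mm high. Origin: centre of the underside.
- tube_red: Bystander: small paint tube with red band, 23 x 98 x 20 mm, lying along its y axis. Origin: centre of the underside.
- tube_white: Bystander: white paint tube, 28 x 108 x 24 mm, lying along its y axis. Origin: centre of the underside.
Not all that is in view belongs to the job. Of the things that look like the bearing, the larger one is meant.

How it is judged:
By the outcome, as a careful person would: the job done as asked, in the order asked, and still so for the second after the job is handed in, while the arm keeps its last pose, push and grip.
It also fails if it takes over 64 s, if anything falls off the work surface, if the arm or the gripper's body presses on something with over 40 N, if the wrist force passes 120 N, or if a joint passes its speed limit or range.

## Working session

There is one attempt and no reset: what is moved stays moved. The work goes in short steps, Python scripts to look and compute and a tool call to move; the robot and the scene stay as the last step left them, time stands still between calls to the robot, and variables do not carry over. Pictures are saved under pics/ and viewed, at most 12 in all, crops included, and the job is handed in when it is done.

Besides the shell and the picture viewer there is one more tool, called after ">>>" as name(argument=value, ...), one argument or row to a line, values as JSON. move_arm: Moves the arm, as the interface text tells. Scaled input: -1 to 1 covers 80 cm each way for a shift and 120 degrees each way for a turn. Its arguments: {"type":"object","properties":{"deltas":{"type":"array","items":{"type":"array","items":{"type":"array","items":{"type":"number","minimum":-1,"maximum":1}}}},"squeeze":{"type":"number"}},"required":["deltas"]}

```bash
mkdir -p pics; cat > h.py <<'E'
import numpy as np,cv2
from rig import manip
from scipy.spatial.transform import Rotation as Ro
def grab(n,f):
    s=manip.get_state(); im=manip.get_image(n); cv2.imwrite('pics/'+f,im[:,:,::-1].copy()); return s
def cam(n,s=None):
    p=manip.camera_params(n); K=np.array([[p['fx'],0,p['cx']],[0,p['fy'],p['cy']],[0,0,1]]);d=np.array(p['dist'],float)
    if n=='wrist':
        q=s['ee_rot'];T=np.eye(4);T[:3,:3]=Ro.from_quat([q[1],q[2],q[3],q[0]]).as_matrix();T[:3,3]=s['position']
        W=np.linalg.inv(T@np.array(p['tool_from_camera'])); return K,d,W[:3,:3],W[:3,3]
    return K,d,np.array(p['R']),np.array(p['t'])
def proj(c,X):
    K,d,R,t=c; return cv2.projectPoints(np.array(X,float).reshape(-1,3),cv2.Rodrigues(R)[0],t,K,d)[0].reshape(-1,2)
def ray(c,uv):
    K,d,R,t=c; u=cv2.undistortPoints(np.array(uv,float).reshape(-1,1,2),K,d).reshape(-1,2)
    return -R.T@t,np.c_[u,np.ones(len(u))]@R
def onz(c,uv,z):
    o,D=ray(c,uv); return o+D*((z-o[2])/D[:,2])[:,None]
E
python3 - <<'E'
from h import *
s=grab('top','top1.png');grab('scene','scene1.png')
print(s)
for n in('top','scene'):
    c=cam(n);print(n,c[0],c[2],-c[2].T@c[3])
print(manip.camera_params('wrist'))
E
```

```text
{'clock': 0.0, 'qpos': array([ 1.16901667e+00,  2.76605682e-01,  1.50613616e+00,  4.40007629e-05,
        1.36068366e+00, -1.21024845e-01]), 'qd': array([-5.62521368e-06,  5.23783139e-04,  2.04572662e-03, -1.54223192e-03,
       -1.33349855e-03,  1.11339209e-03]), 'effort': array([ 1.15243016e-03, -4.16776478e+01, -2.45811385e+01,  4.68136332e-04,
        1.06119277e-02,  4.43601721e-06]), 'position': array([0.15912592, 0.5520156 , 0.23843239]), 'ee_rot': array([-2.57618476e-04,  1.39921322e-01,  9.90162201e-01, -8.79734205e-04]), 'contact_force': array([-0.85973624, -0.2103208 ,  0.98096811]), 'moment': array([-0.03381002,  0.01899584,  0.01832358]), 'gripper_force': 0.0, 'width': 0.0855178063676876}
top [[473.15602315   0.         275.83902055]
 [  0.         473.15602315 208.94186676]
 [  0.           0.           1.        ]] [[-0.01619347 -0.99976651 -0.01430706]
 [-0.98159604  0.01861899 -0.19005933]
 [ 0.19028134  0.01096603 -0.98166835]] [0.33655544 0.02140721 1.17562566]
scene [[459.24476735   0.         280.9363273 ]
 [  0.         459.24476735 208.31661363]
 [  0.           0.           1.        ]] [[ 0.68637833 -0.72714708  0.01191288]
 [-0.35230577 -0.34679427 -0.86926082]
 [ 0.63621179  0.59244481 -0.49421018]] [-0.09630733 -0.57939766  0.57495125]
{'fx': 334.70126213559183, 'fy': 334.70126213559183, 'cx': 275.1829454220182, 'cy': 213.55891009997268, 'dist': array([-0.07930555,  0.        ,  0.        ,  0.        ,  0.        ]), 'tool_from_camera': array([[ 1.49032718e-04, -9.60555899e-01, -2.78086935e-01,
         7.02740723e-02],
       [ 9.99999984e-01,  1.16495855e-04,  1.33526356e-04,
         3.98699517e-04],
       [-9.58635536e-05, -2.78086950e-01,  9.60555901e-01,
        -1.34088480e-01],
       [ 0.00000000e+00,  0.00000000e+00,  0.00000000e+00,
         1.00000000e+00]])}
```

View pics/top1.png

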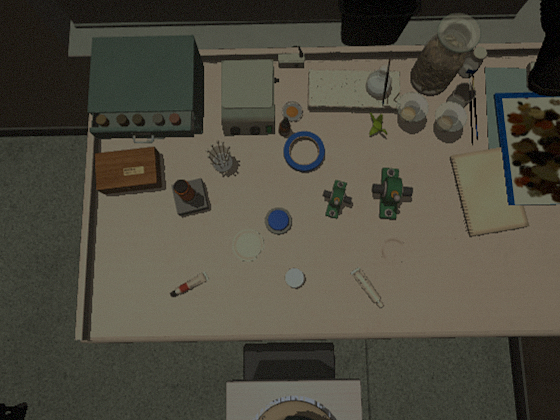

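View pics/scene1.png

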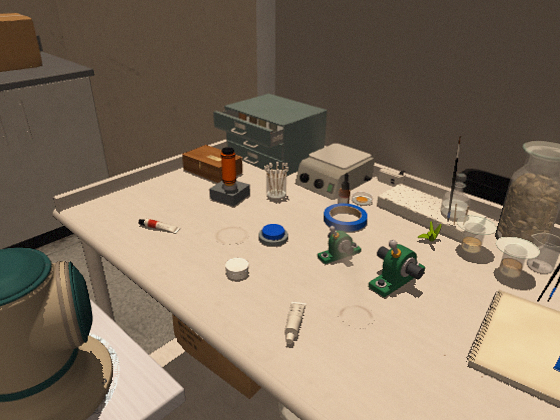

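```bash
python3 - <<'E'
import cv2,numpy as np
t=cv2.imread('pics/top1.png');s=cv2.imread('pics/scene1.png')
def cr(im,x,y,w=100,h=75): return cv2.resize(im[y:y+h,x:x+w],None,fx=4,fy=4,interpolation=cv2.INTER_CUBIC)
a=np.vstack([np.hstack([cr(t,150,160),cr(t,340,155)]),np.hstack([cr(s,190,135),cr(s,340,225)])])
a=np.clip(a*1.6,0,255).astype(np.uint8)
for i in range(0,800,40): cv2.line(a,(i,0),(i,4),(255,255,255),1);cv2.line(a,(i,300),(i,304),(255,255,255),1)
for i in range(0,600,40): cv2.line(a,(0,i),(4,i),(255,255,255),1);cv2.line(a,(400,i),(404,i),(255,255,255),1)
cv2.imwrite('pics/c1.png',a)
E
```

```text
(no output)
```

View pics/c1.png

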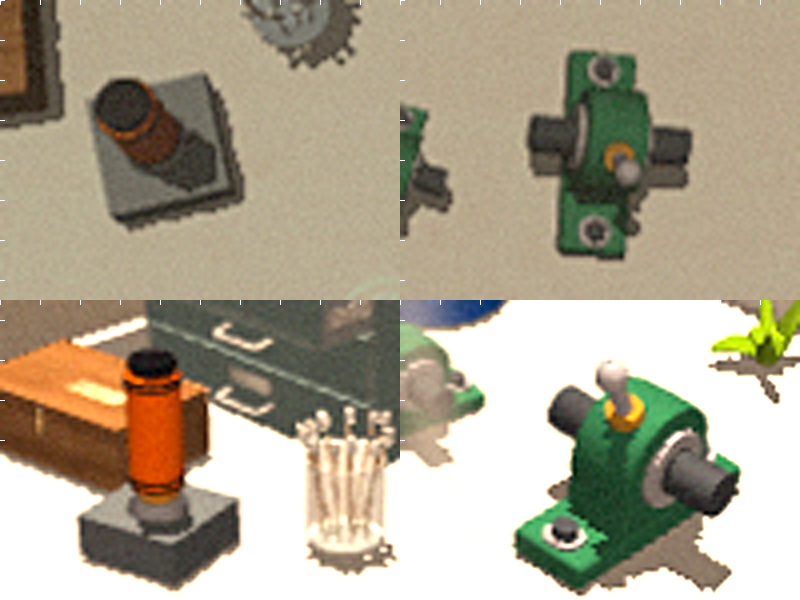

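```bash
python3 - <<'E'
from h import *
T=cam('top');S=cam('scene')
def tri(a,b):
    A=[];B=[]
    for c,uv in((T,a),(S,b)):
        o,D=ray(c,[uv]);D=D[0]/np.linalg.norm(D[0]);P=np.eye(3)-np.outer(D,D);A.append(P);B.append(P@o)
    return np.linalg.lstsq(np.vstack(A),np.hstack(B),rcond=None)[0].round(4)
print('cap .135',tri((180.2,185.8),(228.2,148.8)),onz(T,[(180.2,185.8)],.135),onz(S,[(228.2,148.8)],.135))
print('head',tri((397,198),(392.8,244.2)),onz(T,[(397,198)],.099),onz(S,[(392.8,244.2)],.099))
print('pad',tri((278,220.5),(273,231)))
f=lambda x,y:(340+(x-400)/4,155+y/4)
F=onz(T,[f(568,52),f(636,54),f(557,250),f(625,256)],.014);print(F,F.mean(0))
b=onz(T,[f(604,70),f(595,231)],.02);d=b[0]-b[1];print('bolt yaw',np.degrees(np.arctan2(d[1],d[0])),b.mean(0))
for i,j in((2,0),(3,1)):
    d=F[i]-F[j];print(np.degrees(np.arctan2(-d[1],-d[0])))
g=lambda x,y:(150+x/4,160+y/4)
print('stand',onz(T,[g(90,103),g(207,75),g(240,186),g(117,216)],.03))
E
```

```text
cap .135 [0.5962 0.2489 0.1349] [[0.59585009 0.24912657 0.135     ]] [[0.59640609 0.2485015  0.135     ]]
head [ 0.5658 -0.248   0.0979] [[ 0.56576321 -0.24803965  0.099     ]] [[ 0.56394531 -0.24857039  0.099     ]]
pad [0.5317 0.0293 0.0187]
[[ 0.6623273  -0.2364585   0.014     ]
 [ 0.66014861 -0.2793107   0.014     ]
 [ 0.53519146 -0.22216736  0.014     ]
 [ 0.53062937 -0.2640087   0.014     ]] [ 0.59707418 -0.25048631  0.014     ]
bolt yaw -6.641472816118689 [ 0.59705962 -0.25102914  0.02      ]
-6.4136056783546085
-6.737956410317996
stand [[0.62252239 0.2914015  0.03      ]
 [0.63910444 0.2184038  0.03      ]
 [0.56785939 0.19697984 0.03      ]
 [0.55042228 0.27285603 0.03      ]]
```

```bash
cat >> h.py <<'E'
def to(p,yaw=83.4,s=None):
    s=s or manip.get_state();q=s['ee_rot'];R=Ro.from_quat([q[1],q[2],q[3],q[0]]).as_matrix()
    y=np.degrees(np.arctan2(R[1,1],R[0,1]))
    print('pos',s['position'].round(4),'yaw',y.round(2),'z',R[:,2].round(4),'F',s['contact_force'].round(2),'w',s['width'].round(4),'gf',round(s['gripper_force'],1),'t',s['clock'])
    print('row',(R.T@(np.array(p)-s['position'])/.8).round(4),'tw',round(-(yaw-y)/120,4))
E
python3 -c "
from h import *
to([.596,.249,.22])"
```

```text
Traceback (most recent call last):
  File "h.py", line 22, in to
    print('pos',s['position'].round(4),'yaw',y.round(2),'z',R[:,2].round(4),'F',s['contact_force'].round(2),'w',s['width'].round(4),'gf',round(s['gripper_force'],1),'t',s['clock'])
                                                                                                                ^^^^^^^^^^^^^^^^
AttributeError: 'float' object has no attribute 'round'
```

```bash
sed -i "s/s\['width'\].round(4)/round(s['width'],4)/" h.py
python3 -c "
from h import *
to([.596,.249,.22])"
```

```text
pos [0.1592 0.552  0.2385] yaw 73.91 z [-6.0e-04 -1.5e-03 -1.0e+00] F [ 0.44 -0.3  -0.61] w 0.0852 gf 0.0 t 0.1
row [-0.6296 -0.2126  0.0234] tw -0.0791
```

>>> move_arm(
  deltas=[
    [[-0.6296,-0.2126,0.02,-0.079,-1],[-0.6296,-0.2126,0.02,-0.079,-1],[-0.6296,-0.2126,0.02,-0.079,-1],[-0.6296,-0.2126,0.02,-0.079,-1],[-0.6296,-0.2126,0.02,-0.079,-1],[-0.6296,-0.2126,0.02,-0.079,-1],[-0.6296,-0.2126,0.02,-0.079,-1],[-0.6296,-0.2126,0.02,-0.079,-1],[-0.6296,-0.2126,0.02,-0.079,-1],[-0.6296,-0.2126,0.02,-0.079,-1],[-0.6296,-0.2126,0.02,-0.079,-1],[-0.6296,-0.2126,0.02,-0.079,-1]],
  ],
)

```text
clock: 1.3
position: [0.6001, 0.2459, 0.2217]
ee_rot: [0.0, 0.06, 0.998, -0.001]
contact_force: [-0.5, 0.5, 0.1]
width: 0.0857
gripper_force: 0.0
```

```bash
python3 -c "
from h import *
s=grab('wrist','w1.png');to([.596,.249,.094],s=s)
print(proj(cam('wrist',s),[[.596,.249,.135],[.596,.249,.03]]))"
```

```text
pos [0.6001 0.2459 0.2217] yaw 83.11 z [ 8.0e-04 -1.9e-03 -1.0e+00] F [-0.53  0.46  0.13] w 0.0857 gf 0.0 t 1.3
row [0.0057 0.0035 0.1597] tw -0.0024
[[278.65292636 216.02717462]
 [277.76911822 185.67915827]]
```

View pics/w1.png

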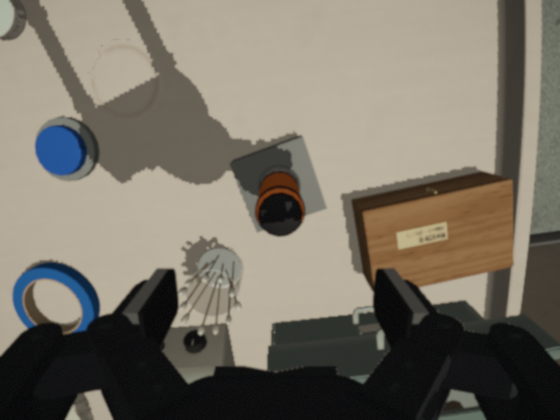

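>>> move_arm(
  deltas=[
    [[0.0057,0.0035,0.03,-0.0024,-1],[0.0057,0.0035,0.06,-0.0024,-1],[0.0057,0.0035,0.09,-0.0024,-1],[0.0057,0.0035,0.12,-0.0024,-1],[0.0057,0.0035,0.14,-0.0024,-1],[0.0057,0.0035,0.15,-0.0024,-1],[0.0057,0.0035,0.159,-0.0024,-1],[0.0057,0.0035,0.159,-0.0024,-1],[0.0057,0.0035,0.159,-0.0024,-1]],
  ],
)

```text
clock: 2.25
position: [0.5922, 0.2532, 0.0968]
ee_rot: [0.001, 0.055, 0.998, 0.0]
contact_force: [0.2, 0.3, -0.3]
width: 0.0857
gripper_force: 0.0
```

>>> move_arm(
  deltas=[
    [[0,0,0,0,1],[0,0,0,0,1],[0,0,0,0,1],[0,0,0,0,1],[0,0,0,0,1],[0,0,0,0,1],[0,0,0,0,1],[0,0,0,0,1],[0,0,0,0,1],[0,0,0,0,1]],
  ],
  squeeze=60,
)

```text
clock: 3.25
position: [0.5923, 0.2524, 0.0967]
ee_rot: [0.0, 0.055, 0.998, -0.0]
contact_force: [-0.9, -3.4, 5.2]
width: 0.0348
gripper_force: 59.5
```

>>> move_arm(
  deltas=[
    [[0,0,-0.006,0,1],[0,0,-0.015,0,1],[0,0,-0.025,0,1],[0,0,-0.04,0,1],[0,0,-0.055,0,1],[0,0,-0.07,0,1],[0,0,-0.08,0,1],[0,0,-0.08,0,1],[0,0,-0.08,0,1],[0,0,-0.08,0,1]],
  ],
)

```text
clock: 4.25
position: [0.5915, 0.2526, 0.1594]
ee_rot: [-0.001, 0.055, 0.998, -0.0]
contact_force: [-0.0, 0.2, -3.9]
width: 0.0346
gripper_force: 59.8
```

```bash
python3 -c "
from h import *
s=grab('wrist','w2.png');grab('scene','s2.png');to([.5317,.0293,.158],s=s)
a=cv2.imread('pics/w2.png');b=cv2.imread('pics/s2.png')
a=cv2.resize(a,(800,600))[150:600,150:650];b=cv2.resize(b[60:240,160:320],None,fx=2.5,fy=2.5)[:,:300]
cv2.imwrite('pics/c2.png',np.clip(np.hstack([a,b])*1.8,0,255).astype('uint8'))"
```

```text
pos [0.5915 0.2526 0.1594] yaw 83.68 z [-1.4e-03 -3.0e-04 -1.0e+00] F [-0.02  0.18 -3.85] w 0.0346 gf 59.8 t 4.25
row [ 0.0435 -0.2857  0.002 ] tw 0.0023
```

View pics/c2.png

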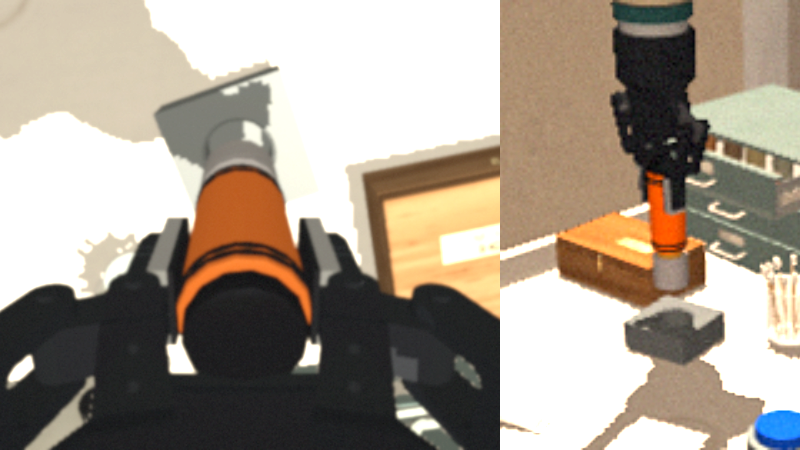

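```bash
python3 - <<'E'
from h import *
p=manip.camera_params('wrist');W=np.linalg.inv(np.array(p['tool_from_camera']))
c=cam('top');K=np.array([[p['fx'],0,p['cx']],[0,p['fy'],p['cy']],[0,0,1]]);c=(K,np.array(p['dist'],float),W[:3,:3],W[:3,3])
a=np.linspace(0,2*np.pi,73)
for n,r,z in(('cap',.018,-.038),('mouth',.018,.0917)):
  for dx in(-.006,-.003,0,.003):
    P=proj(c,np.c_[dx+r*np.cos(a),r*np.sin(a),0*a+z]);print(n,dx,P.min(0).round(1),P.max(0).round(1))
E
```

```text
cap -0.006 [221.9 303.1] [326.5 389.5]
cap -0.003 [221.4 295. ] [327.  383.1]
cap 0 [220.9 286.7] [327.4 376.5]
cap 0.003 [220.5 278.3] [327.9 369.8]
mouth -0.006 [249.4 203.7] [300.  251.7]
mouth -0.003 [249.3 199.5] [300.1 247.8]
mouth 0 [249.2 195.3] [300.1 244. ]
mouth 0.003 [249.1 191. ] [300.2 240.1]
```

```bash
cat >> h.py <<'E'
def axis_scene(f,box):
    im=cv2.imread('pics/'+f);h=cv2.cvtColor(im,cv2.COLOR_BGR2HSV);x,y,w,hh=box
    m=((h[...,0]<12)&(h[...,1]>170)&(h[...,2]>60));k=np.zeros_like(m);k[y:y+hh,x:x+w]=1;m&=k
    n,l,st,ce=cv2.connectedComponentsWithStats(m.astype('uint8'));i=1+st[1:,4].argmax();print(st[i],ce[i].round(1))
    ys,xs=np.where(l==i);r=[(v,(xs[ys==v].min()+xs[ys==v].max())/2,xs[ys==v].max()-xs[ys==v].min()) for v in np.unique(ys)]
    return np.array(r)
E
python3 - <<'E'
from h import *
for f,b,base in(('scene1.png',(215,140,40,60),[.596,.249,.005]),('s2.png',(200,110,60,60),[.5922,.252,.0677-.0])):
    r=axis_scene(f,b);print(r[::3].T)
    print(proj(cam('scene'),[np.array(base)+[0,0,z] for z in(0,.04,.08,.12)]).round(1).tolist())
E
```

```text
[221 152  16  32 376] [228.4 168. ]
[[152.  155.  158.  161.  164.  167.  170.  173.  176.  179.  182. ]
 [221.5 227.  228.5 228.  228.5 228.  228.5 228.5 228.5 228.5 228.5]
 [  1.   10.   13.   14.   13.   14.   13.   13.   13.   11.    7. ]]
[[230.2, 194.8], [229.5, 181.2], [228.8, 167.1], [228.1, 152.5]]
[219 133  16  28 265] [225.4 148.4]
[[133.  136.  139.  142.  145.  148.  151.  154.  157.  160. ]
 [222.  221.5 221.5 222.5 226.  226.5 226.5 226.5 228.  227. ]
 [  4.    5.    5.    5.   12.   13.   13.   13.   12.   10. ]]
[[227.2, 173.3], [226.5, 159.0], [225.8, 144.1], [225.0, 128.7]]
```

>>> move_arm(
  deltas=[
    [[0.005,-0.03,0,0.0023,1],[0.01,-0.07,0,0.0023,1],[0.017,-0.11,0,0.0023,1],[0.023,-0.15,0,0.0023,1],[0.029,-0.19,0,0.0023,1],[0.035,-0.23,0,0.0023,1],[0.04,-0.265,0,0.0023,1],[0.0435,-0.2857,0,0.0023,1],[0.0435,-0.2857,0.01,0.0023,1],[0.0435,-0.2857,0.025,0.0023,1],[0.0435,-0.2857,0.04,0.0023,1],[0.0435,-0.2857,0.04,0.0023,1]],
  ],
)

```text
clock: 5.55
position: [0.5304, 0.0305, 0.1254]
ee_rot: [-0.003, 0.057, 0.998, 0.0]
contact_force: [-0.5, -0.5, -2.7]
width: 0.0345
gripper_force: 60.2
```

```bash
python3 -c "
from h import *
s=grab('scene','s3.png');to([.5317,.0293,.1025],s=s)
r=axis_scene('s3.png',(230,100,100,140));print(r[::3].T);p=s['position']-[0,0,.0917]
print(proj(cam('scene'),[p+[0,0,z] for z in(0,.04,.08,.12)]).round(1).tolist())"
```

```text
pos [0.5304 0.0305 0.1254] yaw 83.46 z [-5.5e-03  8.0e-04 -1.0e+00] F [-0.47 -0.46 -2.66] w 0.0345 gf 60.2 t 5.55
row [-0.0019 -0.0013  0.0286] tw 0.0005
[265 177  17  36 359] [271.7 197.2]
[[177.  180.  183.  186.  189.  192.  195.  198.  201.  204.  207.  210. ]
 [265.5 270.5 267.  269.  269.  269.5 269.5 273.5 273.5 273.  273.  273. ]
 [  1.    5.    4.    8.    8.    7.    7.   15.   15.   14.   14.   12. ]]
[[272.1, 225.4], [272.2, 209.9], [272.2, 193.7], [272.2, 177.0]]
```

>>> move_arm(
  deltas=[
    [[0,0,0.008,0,1],[0,0,0.014,0,1],[0,0,0.017,0,1],[0,0,0.02,0,1],[0,0,0.0225,0,1],[0,0,0.025,0,1],[0,0,0.0275,0,1],[0,0,0.0275,0,1],[0,0,0.0275,0,1]],
  ],
)

```text
clock: 6.5
position: [0.5329, 0.0296, 0.1075]
ee_rot: [0.001, 0.058, 0.998, 0.0]
contact_force: [-1.3, 0.9, 9.2]
width: 0.0347
gripper_force: 61.5
```

>>> move_arm(
  deltas=[
    [[0,0,0.0025,0,1],[0,0,0.005,0,1],[0,0,0.005,0,1],[0,0,0.005,0,1]],
  ],
)

```text
clock: 6.9
position: [0.5336, 0.0289, 0.1069]
ee_rot: [0.003, 0.057, 0.998, -0.001]
contact_force: [-6.6, -0.1, 29.1]
width: 0.0349
gripper_force: 63.1
```

>>> move_arm(
  deltas=[
    [[0,0,0.0025,0,1],[0,0,0.005,0,1],[0,0,0.005,0,1],[0,0,0.005,0,1]],
  ],
)

```text
clock: 7.3
position: [0.536, 0.0279, 0.106]
ee_rot: [0.006, 0.057, 0.998, -0.001]
contact_force: [-8.2, -2.1, 43.0]
width: 0.0348
gripper_force: 65.4
```

```bash
python3 -c "
from h import *
s=grab('scene','s4.png');to([.5317,.0293,.1025],s=s)
r=axis_scene('s4.png',(230,100,100,140));print(r[::3].T);p=s['position']-[0,0,.0917]
print(proj(cam('scene'),[p+[0,0,z] for z in(0,.04,.08,.12)]).round(1).tolist())
c=lambda f:cv2.resize(cv2.imread('pics/'+f)[165:255,230:310],None,fx=5,fy=5,interpolation=2)
cv2.imwrite('pics/c4.png',np.hstack([c('scene1.png'),c('s4.png')]))"
```

```text
pos [0.536  0.0279 0.106 ] yaw 83.46 z [ 0.0116 -0.0035 -0.9999] F [-8.23 -2.06 43.01] w 0.0348 gf 65.4 t 7.3
row [0.0057 0.0011 0.0043] tw 0.0005
[268 184  15  36 338] [273.6 204.3]
[[184.  187.  190.  193.  196.  199.  202.  205.  208.  211.  214.  217. ]
 [268.5 273.  269.5 271.5 271.5 271.5 271.5 275.  275.  275.  275.5 275.5]
 [  1.    6.    3.    7.    7.    7.    7.   14.   14.   14.   13.   11. ]]
[[274.6, 232.2], [274.7, 217.0], [274.8, 201.2], [274.9, 184.7]]
```

View pics/c4.png

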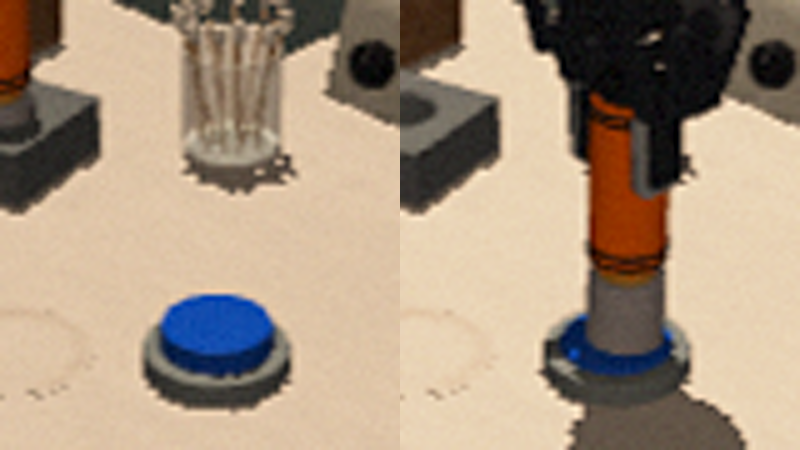

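>>> move_arm(
  deltas=[
    [[0,0,-0.01,0,1],[0,0,-0.03,0,1],[0,0,-0.06,0,1],[0,0,-0.09,0,1],[0,0,-0.12,0,1],[0,0,-0.14,0,1],[0,0,-0.155,0,1],[0,0,-0.155,0,1],[0,0,-0.155,0,1],[0,0,-0.155,0,1]],
  ],
)

```text
clock: 8.35
position: [0.5314, 0.0295, 0.2207]
ee_rot: [-0.001, 0.058, 0.998, 0.0]
contact_force: [-0.3, 0.5, -3.2]
width: 0.0347
gripper_force: 60.7
```

```bash
python3 -c "
from h import *
to([.565,-.2478,.217])"
```

```text
pos [0.5314 0.0295 0.2207] yaw 83.4 z [-2.7e-03  2.0e-04 -1.0e+00] F [-0.31  0.5  -3.24] w 0.0347 gf 60.7 t 8.35
row [-0.0816 -0.3395  0.0045] tw 0.0
```

>>> move_arm(
  deltas=[
    [[-0.008,-0.034,0,0,1],[-0.018,-0.075,0,0,1],[-0.028,-0.12,0,0,1],[-0.04,-0.165,0,0,1],[-0.05,-0.21,0,0,1],[-0.061,-0.255,0,0,1],[-0.071,-0.295,0,0,1],[-0.078,-0.325,0,0,1],[-0.0816,-0.3395,0,0,1],[-0.0816,-0.3395,0,0,1],[-0.0816,-0.3395,0,0,1],[-0.0816,-0.3395,0,0,1]],
  ],
)

```text
clock: 9.55
position: [0.5656, -0.2462, 0.2219]
ee_rot: [-0.0, 0.057, 0.998, 0.001]
contact_force: [0.1, -0.3, -3.5]
width: 0.0346
gripper_force: 60.8
```

```bash
python3 -c "
from h import *
s=grab('scene','s5.png');grab('wrist','w5.png');to([.565,-.2478,.217],s=s)
p=s['position']-[0,0,.092]
for n in('scene','wrist'): print(n,proj(cam(n,s),[p,p+[0,0,.08],[.565,-.2478,.0985]]).round(1).tolist())
a=cv2.resize(cv2.imread('pics/s5.png')[150:300,340:440],None,fx=4,fy=4,interpolation=2)
b=cv2.resize(cv2.imread('pics/w5.png')[130:280,225:325],None,fx=4,fy=4,interpolation=2)
cv2.imwrite('pics/c5.png',np.clip(np.hstack([a,b])*1.5,0,255).astype('uint8'))"
```

```text
pos [ 0.5656 -0.2462  0.2219] yaw 83.48 z [-7.0e-04  1.3e-03 -1.0e+00] F [ 0.13 -0.33 -3.49] w 0.0346 gf 60.8 t 9.55
row [ 0.0005 -0.0021  0.0061] tw 0.0006
scene [[394.4, 229.2], [400.6, 190.2], [392.7, 244.0]]
wrist [[274.5, 220.1], [274.4, 269.6], [272.4, 207.9]]
```

View pics/c5.png

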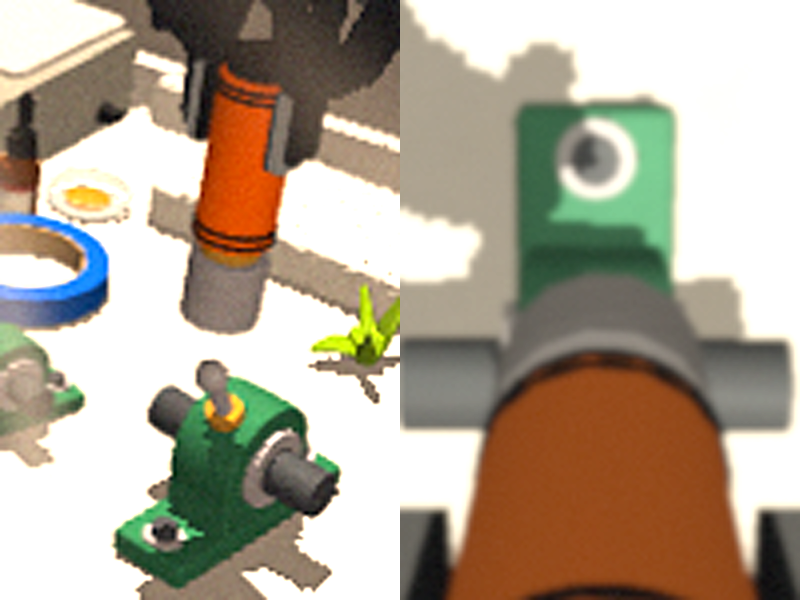

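>>> move_arm(
  deltas=[
    [[0.0005,-0.0015,0.006,0,1],[0.0005,-0.0015,0.014,0,1],[0.0005,-0.0015,0.022,0,1],[0.0005,-0.0015,0.028,0,1],[0.0005,-0.0015,0.033,0,1],[0.0005,-0.0015,0.037,0,1],[0.0005,-0.0015,0.04,0,1],[0.0005,-0.0015,0.0425,0,1],[0.0005,-0.0015,0.0425,0,1],[0.0005,-0.0015,0.0425,0,1]],
  ],
  squeeze=35,
)

```text
clock: 10.65
position: [0.5654, -0.249, 0.1882]
ee_rot: [0.0, 0.058, 0.998, -0.0]
contact_force: [0.7, 0.0, -2.5]
width: 0.0346
gripper_force: 60.8
```

```bash
python3 -c "
from h import *
s=grab('scene','s6.png');to([.565,-.2478,.1865],s=s)
p=s['position']-[0,0,.092]
for n in('scene',): print(n,proj(cam(n,s),[p,p+[0,0,.08],[.565,-.2478,.0985]]).round(1).tolist())
a=cv2.resize(cv2.imread('pics/s6.png')[170:280,350:440],None,fx=5,fy=5,interpolation=2)
cv2.imwrite('pics/c6.png',np.clip(a*1.5,0,255).astype('uint8'))"
```

```text
pos [ 0.5654 -0.249   0.1882] yaw 83.4 z [ 3.e-04 -1.e-04 -1.e+00] F [ 0.67  0.04 -2.5 ] w 0.0346 gf 60.8 t 10.65
row [0.0007 0.0015 0.0021] tw 0.0
scene [[393.2, 245.2], [399.2, 207.7], [392.7, 244.0]]
```

View pics/c6.png

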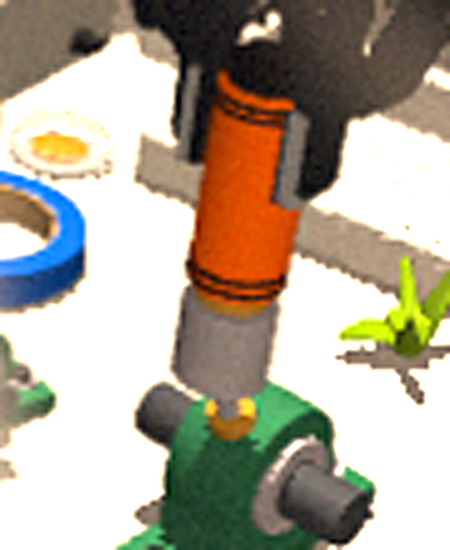

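>>> move_arm(
  deltas=[
    [[0,0.0008,0.001,0,0.9],[0,0.0008,0.002,0,0.9],[0,0.0008,0.003,0,0.9],[0,0.0008,0.003,0,0.9]],
  ],
  squeeze=30,
)

```text
clock: 11.1
position: [0.5652, -0.2482, 0.1857]
ee_rot: [-0.0, 0.058, 0.998, 0.0]
contact_force: [-0.4, 1.1, -2.3]
width: 0.0344
gripper_force: 60.8
```

>>> move_arm(
  deltas=[
    [[0.0032,0,0,0,0.9],[0.0064,0,0.0002,0,0.9],[0.0096,0,0.0004,0,0.9],[0.0128,0,0.0007,0,0.9],[0.016,0,0.0011,0,0.9],[0.0192,0,0.0015,0,0.9],[0.0192,0,0.0015,0,0.9]],
  ],
)

```text
clock: 11.8
position: [0.5524, -0.2471, 0.1859]
ee_rot: [0.003, 0.058, 0.998, -0.001]
contact_force: [5.4, 0.8, 0.4]
width: 0.0348
gripper_force: 61.7
```

```bash
cat >> h.py <<'E'
def lean(f,s,box=(330,140,120,120)):
    r=axis_scene(f,box); v=r[r[:,2]>.8*r[:,2].max()]; v=v[v[:,0]>np.median(r[:,0])]; k=np.polyfit(v[:,0],v[:,1],1)
    g=s['position']+[0,0,.011]; b=np.array([-.993,.115,0]);c=cam('scene')
    for th in range(0,42,3):
        u=-(b*np.sin(np.radians(th))+[0,0,np.cos(np.radians(th))]); q=proj(c,[g+u*.03,g+u*.06])
        print(th,'slope',round((q[1,0]-q[0,0])/(q[1,1]-q[0,1]),3),'off',round(q[1,0]-np.polyval(k,q[1,1]),1),end=' | ')
    print('\nmeas slope',k[0],'rows',v[0,0],v[-1,0])
E
python3 -c "
from h import *
s=grab('scene','s7.png');to([.565,-.2478,.1865],s=s);lean('s6.png',s);lean('s7.png',s)"
```

```text
pos [ 0.5524 -0.2471  0.1859] yaw 83.38 z [ 0.0063 -0.0017 -1.    ] F [5.41 0.82 0.41] w 0.0348 gf 61.7 t 11.8
row [-0.0158  0.0009 -0.0007] tw -0.0001
[388 191  22  40 581] [398.  211.1]
0 slope -0.154 off -5.6 | 3 slope -0.119 off -4.5 | 6 slope -0.082 off -3.5 | 9 slope -0.044 off -2.5 | 12 slope -0.003 off -1.5 | 15 slope 0.04 off -0.4 | 18 slope 0.087 off 0.5 | 21 slope 0.137 off 1.5 | 24 slope 0.192 off 2.5 | 27 slope 0.253 off 3.4 | 30 slope 0.32 off 4.3 | 33 slope 0.396 off 5.2 | 36 slope 0.483 off 6.1 | 39 slope 0.584 off 6.9 | 
meas slope -0.11888111888111823 rows 212.0 223.0
[385 196  21  37 525] [393.9 215.1]
0 slope -0.154 off -3.0 | 3 slope -0.119 off -1.9 | 6 slope -0.082 off -0.9 | 9 slope -0.044 off 0.2 | 12 slope -0.003 off 1.2 | 15 slope 0.04 off 2.3 | 18 slope 0.087 off 3.3 | 21 slope 0.137 off 4.3 | 24 slope 0.192 off 5.3 | 27 slope 0.253 off 6.3 | 30 slope 0.32 off 7.3 | 33 slope 0.396 off 8.2 | 36 slope 0.483 off 9.2 | 39 slope 0.584 off 10.0 | 
meas slope -0.07517482517482538 rows 215.0 226.0
```

>>> move_arm(
  deltas=[
    [[0.0042,0,0.0008,0,0.9],[0.0084,0,0.0017,0,0.9],[0.0125,0,0.0027,0,0.9],[0.0166,0,0.0039,0,0.9],[0.0207,0,0.0052,0,0.9],[0.0247,0,0.0066,0,0.9],[0.0247,0,0.0066,0,0.9]],
  ],
)

```text
clock: 12.55
position: [0.5307, -0.2445, 0.1802]
ee_rot: [0.001, 0.058, 0.998, -0.0]
contact_force: [4.1, 0.9, 5.4]
width: 0.0346
gripper_force: 63.2
```

```bash
python3 -c "
from h import *
s=grab('scene','s8.png');to([.565,-.2478,.1865],s=s);lean('s8.png',s)"
```

```text
pos [ 0.5307 -0.2445  0.1802] yaw 83.39 z [ 2.e-03 -9.e-04 -1.e+00] F [4.1  0.91 5.45] w 0.0346 gf 63.2 t 12.55
row [-0.043   0.0009 -0.0078] tw -0.0001
[379 205  22  32 412] [388.4 221.1]
0 slope -0.145 off -7.8 | 3 slope -0.109 off -6.7 | 6 slope -0.071 off -5.5 | 9 slope -0.031 off -4.3 | 12 slope 0.011 off -3.1 | 15 slope 0.056 off -2.0 | 18 slope 0.104 off -0.8 | 21 slope 0.157 off 0.4 | 24 slope 0.214 off 1.5 | 27 slope 0.277 off 2.6 | 30 slope 0.347 off 3.8 | 33 slope 0.427 off 4.9 | 36 slope 0.519 off 5.9 | 39 slope 0.625 off 7.0 | 
meas slope 0.039393939393934194 rows 221.0 230.0
```

>>> move_arm(
  deltas=[
    [[0.004,0,0.0008,0,0.9],[0.008,0,0.0026,0,0.9],[0.0117,0,0.0043,0,0.9],[0.0155,0,0.0062,0,0.9],[0.0174,0,0.0073,0,0.9],[0.0174,0,0.0073,0,0.9],[0.0174,0,0.0073,0,0.9]],
  ],
)

```text
clock: 13.3
position: [0.516, -0.2426, 0.1731]
ee_rot: [-0.001, 0.058, 0.998, 0.0]
contact_force: [2.3, 0.8, 3.6]
width: 0.0347
gripper_force: 62.1
```

```bash
python3 -c "
from h import *
s=grab('scene','s9.png');to([.5165,-.2422,.1865],s=s);lean('s9.png',s)
a=cv2.resize(cv2.imread('pics/s9.png')[170:280,340:440],None,fx=5,fy=5,interpolation=2)
cv2.imwrite('pics/c9.png',np.clip(a*1.5,0,255).astype('uint8'))"
```

```text
pos [ 0.516  -0.2426  0.1731] yaw 83.4 z [-1.6e-03  4.0e-04 -1.0e+00] F [2.32 0.75 3.58] w 0.0347 gf 62.1 t 13.3
row [-0.0005  0.0006 -0.0167] tw 0.0
[373 212  26  28 312] [385.1 226.3]
0 slope -0.138 off -12.2 | 3 slope -0.101 off -11.0 | 6 slope -0.062 off -9.7 | 9 slope -0.022 off -8.5 | 12 slope 0.022 off -7.2 | 15 slope 0.068 off -6.0 | 18 slope 0.118 off -4.7 | 21 slope 0.172 off -3.5 | 24 slope 0.231 off -2.3 | 27 slope 0.296 off -1.0 | 30 slope 0.369 off 0.2 | 33 slope 0.452 off 1.4 | 36 slope 0.548 off 2.6 | 39 slope 0.659 off 3.7 | 
meas slope 0.10714285714286151 rows 226.0 232.0
```

View pics/c9.png

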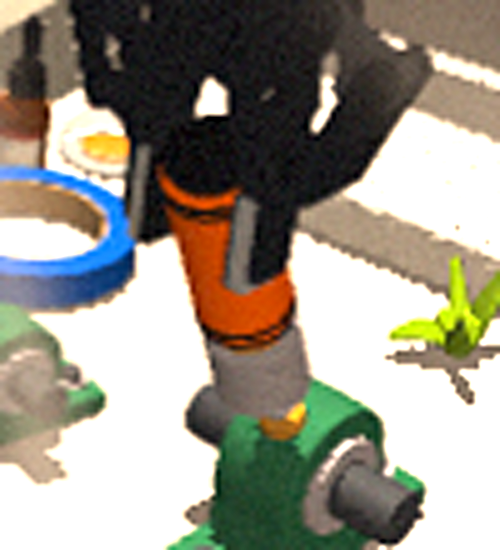

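>>> move_arm(
  deltas=[
    [[-0.0012,0,0.0022,0,0.9],[-0.0024,0,0.0043,0,0.9],[-0.0036,0,0.0065,0,0.9],[-0.005,0,0.0087,0,0.9],[-0.0062,0,0.0108,0,0.9],[-0.0075,0,0.013,0,0.9],[-0.0088,0,0.0152,0,0.9],[-0.01,0,0.0173,0,0.9],[-0.01,0,0.0173,0,0.9],[-0.01,0,0.0173,0,0.9]],
  ],
)

```text
clock: 14.35
position: [0.5237, -0.2432, 0.1598]
ee_rot: [-0.001, 0.057, 0.998, 0.0]
contact_force: [-1.6, 0.8, 6.2]
width: 0.0347
gripper_force: 62.1
```

```bash
cat >> h.py <<'E'
def rel(s):
    g=s['position']+[0,0,.011]-np.array([.565,-.2478,.0985]);b=np.array([-.993,.115,0])
    n=b*.5+[0,0,.866];m=b*.866-[0,0,.5];f=s['contact_force']+[0,0,3.2]
    print('along',(g@n).round(4),'off-axis(robot side)',(g@m).round(4),'lat',(g@[.115,.993,0]).round(4),'F along',(f@n).round(1),'F off',(f@m).round(1),'mom',s['moment'].round(2))
E
python3 -c "
from h import *
s=grab('scene','s10.png');to([.5165,-.2422,.1865],s=s);lean('s10.png',s);rel(s)"
```

```text
pos [ 0.5237 -0.2432  0.1598] yaw 83.42 z [-2.2e-03  8.0e-04 -1.0e+00] F [-1.63  0.78  6.21] w 0.0347 gf 62.1 t 14.35
row [ 0.0091  0.0002 -0.0333] tw 0.0002
[375 217  25  28 303] [386.7 231.4]
0 slope -0.141 off -11.0 | 3 slope -0.104 off -9.8 | 6 slope -0.065 off -8.6 | 9 slope -0.024 off -7.5 | 12 slope 0.019 off -6.3 | 15 slope 0.065 off -5.1 | 18 slope 0.115 off -4.0 | 21 slope 0.17 off -2.8 | 24 slope 0.229 off -1.7 | 27 slope 0.295 off -0.5 | 30 slope 0.37 off 0.6 | 33 slope 0.454 off 1.7 | 36 slope 0.551 off 2.7 | 39 slope 0.665 off 3.8 | 
meas slope 0.035714285714282035 rows 231.0 237.0
along 0.0834 off-axis(robot side) -0.0002 lat -0.0002 F along 9.0 F off -3.2 mom [0.19 0.06 0.01]
```

>>> move_arm(
  deltas=[
    [[-0.0012,0,0.0022,0,0.9],[-0.0024,0,0.0043,0,0.9],[-0.0036,0,0.0065,0,0.9],[-0.0044,0,0.0078,0,0.9],[-0.0044,0,0.0078,0,0.9],[-0.0044,0,0.0078,0,0.9]],
  ],
)

```text
clock: 15.0
position: [0.5268, -0.2436, 0.1545]
ee_rot: [-0.001, 0.057, 0.998, 0.0]
contact_force: [-4.1, 1.8, 10.6]
width: 0.035
gripper_force: 62.5
```

```bash
python3 -c "
from h import *
s=manip.get_state();to([.5165,-.2422,.1865],s=s);rel(s)"
```

```text
pos [ 0.5268 -0.2436  0.1545] yaw 83.43 z [-2.5e-03  6.0e-04 -1.0e+00] F [-4.13  1.76 10.63] w 0.035 gf 62.5 t 15.0
row [ 0.013   0.0003 -0.04  ] tw 0.0002
along 0.0772 off-axis(robot side) -0.0002 lat -0.0002 F along 14.1 F off -3.2 mom [0.27 0.37 0.04]
```

```bash
python3 -c "
from h import *
s=grab('scene','s11.png');grab('top','t11.png')
a=cv2.resize(cv2.imread('pics/s11.png')[190:280,360:435],None,fx=6,fy=6,interpolation=2)
b=cv2.resize(cv2.imread('pics/t11.png')[155:245,360:415],None,fx=6,fy=6,interpolation=2)
cv2.imwrite('pics/c11.png',np.clip(np.hstack([a,b])*1.5,0,255).astype('uint8'))
n=np.array([-.4965,.0575,.866]);h=np.array([.565,-.2478,.0985])
print(((proj(cam('scene'),[h-.028*n,h-.0255*n,h-.0175*n,h+.012*n,h+.1*n])-[360,190])*6).round().tolist())"
```

```text
[[214.0, 372.0], [212.0, 368.0], [207.0, 355.0], [188.0, 303.0], [125.0, 132.0]]
```

View pics/c11.png

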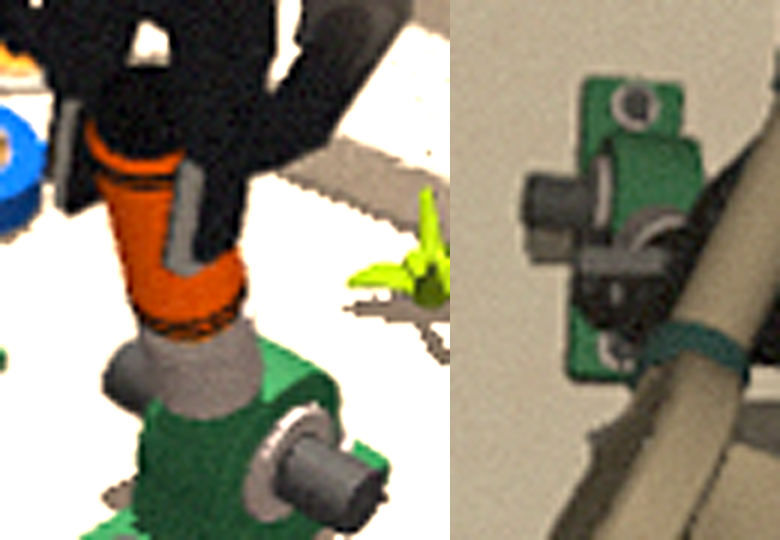

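```bash
cat >> h.py <<'E'
from scipy.optimize import least_squares
def fit(f,al,rows_r,box=(360,190,60,60),verb=1):
    im=cv2.imread('pics/'+f).astype(float);x,y,w,hh=box;S=8
    sub=cv2.resize(im[y:y+hh,x:x+w].astype('uint8'),None,fx=S,fy=S,interpolation=cv2.INTER_CUBIC)
    h=cv2.cvtColor(sub,cv2.COLOR_BGR2HSV);m=((h[...,0]<14)&(h[...,1]>150)&(h[...,2]>50)).astype('uint8')
    n,l,st,ce=cv2.connectedComponentsWithStats(m);i=1+st[1:,4].argmax();m=l==i
    L=[];Rr=[]
    for v in range(S*hh):
        u=np.where(m[v])[0]
        if len(u)<S*6: continue
        row=y+(v+.5)/S-.5
        L.append((row,x+(u[0]+.5)/S-.5))
        if rows_r[0]<row<rows_r[1]: Rr.append((row,x+(u[-1]+.5)/S-.5))
    L=np.array(L);Rr=np.array(Rr);L=L[(L[:,0]>L[0,0]+5)&(L[:,0]<L[-1,0]-4)];c=cam('scene')
    b=np.array([-.993,.115,0]);yb=np.array([.115,.993,0]);H=np.array([.565,-.2478,.0985])
    def res(p,d=0):
        th=np.radians(p[0]);n=b*np.sin(th)+[0,0,np.cos(th)]; e1=b*np.cos(th)-[0,0,np.sin(th)]
        P=H+al*np.array([-.4965,.0575,.866])+p[1]*yb; a=np.linspace(0,2*np.pi,180,endpoint=False)
        q=[proj(c,P+n*z+.018*(np.outer(np.cos(a),e1)+np.outer(np.sin(a),yb))) for z in(.03,.065,.10)]
        lo=np.polyfit([t[t[:,0].argmin(),1] for t in q],[t[:,0].min() for t in q],1);hi=np.polyfit([t[t[:,0].argmax(),1] for t in q],[t[:,0].max() for t in q],1)
        return np.r_[np.polyval(lo,L[:,0])-L[:,1],np.polyval(hi,Rr[:,0])-Rr[:,1]]
    for free in(1,0):
        g=(lambda p:res(p)) if free else (lambda p:res([p[0],0]))
        r=least_squares(g,[28,0] if free else [28]);print('lean',r.x,'rms',np.sqrt((r.fun**2).mean()).round(3),len(L),len(Rr),L[0],L[-1])
E
python3 -c "
from h import *
fit('s11.png',-.0256+.018-.0,(236,242));
"
```

```text
lean [1.76738884e+01 6.57873709e-03] rms 1.234 136 48 [224.9375 377.6875] [241.8125 383.8125]
lean [26.60133152] rms 1.704 136 48 [224.9375 377.6875] [241.8125 383.8125]
```

```bash
sed -i 's/    for free in(1,0):/    print("L",L[::16].round(1).tolist(),"R",Rr[::8].round(1).tolist()); [print(t,res([t,0])[:len(L)][::16].round(2),res([t,0])[len(L):][::8].round(2)) for t in(24,27,30,33)]\n    for free in():/' h.py
python3 -c "
from h import *
fit('s11.png',-.0076,(230,242))
"
```

```text
L [[224.9, 377.7], [226.9, 378.2], [228.9, 378.7], [230.9, 379.2], [232.9, 379.7], [234.9, 380.2], [236.9, 380.7], [238.9, 381.3], [240.9, 382.8]] R [[230.1, 387.1], [231.1, 399.3], [232.1, 399.4], [233.1, 399.7], [234.1, 400.1], [235.1, 400.2], [236.1, 400.3], [237.1, 400.3], [238.1, 399.3], [239.1, 398.8], [240.1, 398.4], [241.1, 396.8]]
24 [ 0.64  0.63  0.63  0.62  0.61  0.61  0.6   0.47 -0.54] [13.36  1.31  1.38  1.32  1.14  1.22  1.29  1.48  2.68  3.37  3.94  5.76]
27 [-0.94 -0.8  -0.66 -0.52 -0.38 -0.24 -0.1  -0.09 -0.95] [12.26  0.27  0.41  0.42  0.31  0.44  0.58  0.84  2.1   2.86  3.5   5.38]
30 [-2.73 -2.43 -2.14 -1.84 -1.54 -1.25 -0.95 -0.78 -1.48] [11.04 -0.87 -0.66 -0.58 -0.61 -0.4  -0.19  0.15  1.48  2.32  3.03  4.99]
33 [-4.84 -4.36 -3.87 -3.39 -2.9  -2.41 -1.93 -1.57 -2.08] [ 9.65 -2.17 -1.86 -1.68 -1.62 -1.32 -1.01 -0.58  0.85  1.78  2.58  4.64]
```

>>> move_arm(
  deltas=[
    [[0.0011,0,0.0006,0,0.9],[0.0022,0,0.0012,0,0.9],[0.0033,0,0.0018,0,0.9],[0.0044,0,0.0024,0,0.9],[0.0054,0,0.003,0,0.9],[0.0054,0,0.003,0,0.9],[0.0054,0,0.003,0,0.9]],
  ],
)

```text
clock: 15.8
position: [0.5253, -0.2435, 0.1534]
ee_rot: [0.002, 0.058, 0.998, -0.0]
contact_force: [1.1, 2.0, 12.2]
width: 0.0346
gripper_force: 62.9
```

```bash
python3 -c "
from h import *
s=grab('scene','s12.png');grab('wrist','w12.png');to([.5165,-.2422,.1865],s=s);rel(s);fit('s12.png',-.0076,(230,242))
"
```

```text
pos [ 0.5253 -0.2435  0.1534] yaw 83.41 z [ 4.4e-03 -8.0e-04 -1.0e+00] F [ 1.1   1.98 12.21] w 0.0346 gf 62.9 t 15.8
row [ 0.0109  0.0003 -0.0414] tw 0.0
along 0.077 off-axis(robot side) 0.0016 lat -0.0003 F along 12.9 F off -8.5 mom [ 0.46 -0.6   0.08]
L [[221.2, 375.4], [223.2, 375.9], [225.2, 377.2], [227.2, 377.8], [229.2, 378.2], [231.2, 378.8], [233.2, 379.3], [235.2, 379.9], [237.2, 380.6], [239.2, 380.9], [241.2, 381.7]] R [[230.1, 386.6], [231.1, 398.4], [232.1, 399.4], [233.1, 399.6], [234.1, 399.7], [235.1, 400.1], [236.1, 399.9], [237.1, 400.1], [238.1, 399.7], [239.1, 399.2], [240.1, 398.2], [241.1, 397.3]]
24 [1.97 1.96 1.2  1.07 1.19 1.06 1.05 0.92 0.78 0.9  0.64] [13.86  2.18  1.38  1.45  1.52  1.34  1.66  1.73  2.3   3.    4.19  5.26]
27 [ 0.11  0.25 -0.36 -0.35 -0.08 -0.07  0.07  0.09  0.1   0.37  0.26] [12.76  1.15  0.41  0.55  0.68  0.57  0.95  1.09  1.72  2.49  3.75  4.88]
30 [-1.97 -1.68 -2.13 -1.96 -1.54 -1.36 -1.07 -0.9  -0.72 -0.3  -0.26] [11.54  0.   -0.66 -0.45 -0.24 -0.28  0.18  0.4   1.11  1.94  3.28  4.49]
33 [-4.44 -3.96 -4.22 -3.86 -3.25 -2.89 -2.4  -2.04 -1.68 -1.07 -0.83] [10.15 -1.29 -1.86 -1.56 -1.25 -1.19 -0.64 -0.33  0.47  1.4   2.83  4.14]
```

>>> move_arm(
  deltas=[
    [[0.0011,0,0.0006,0,0.9],[0.0022,0,0.0012,0,0.9],[0.0033,0,0.0018,0,0.9],[0.0044,0,0.0024,0,0.9],[0.0044,0,0.0024,0,0.9],[0.0044,0,0.0024,0,0.9]],
  ],
)

```text
clock: 16.5
position: [0.5215, -0.243, 0.1513]
ee_rot: [0.002, 0.057, 0.998, -0.0]
contact_force: [0.4, 1.9, 11.8]
width: 0.0347
gripper_force: 62.5
```

```bash
python3 -c "
from h import *
s=grab('scene','s13.png');grab('wrist','w13.png');to([.5165,-.2422,.1865],s=s);rel(s);fit('s13.png',-.0076,(230,242))
" | cut -c1-330
```

```text
pos [ 0.5215 -0.243   0.1513] yaw 83.41 z [ 3.6e-03 -6.0e-04 -1.0e+00] F [ 0.43  1.85 11.79] w 0.0347 gf 62.5 t 16.5
row [ 0.0061  0.0003 -0.044 ] tw 0.0001
along 0.0771 off-axis(robot side) 0.006 lat -0.0002 F along 12.9 F off -7.7 mom [ 0.44 -0.51  0.06]
L [[228.6, 376.7], [230.6, 377.6], [232.6, 378.1], [234.6, 378.9], [236.6, 379.6], [238.6, 380.3], [240.6, 380.9]] R [[230.1, 385.2], [231.1, 398.4], [232.1, 398.4], [233.1, 399.1], [234.1, 399.1], [235.1, 399.6], [236.1, 399.4], [237.1, 399.6], [238.1, 399.4], [239.1, 398.9], [240.1, 398.2], [241.1, 397.3]]
24 [2.53 2.15 2.14 1.76 1.63 1.37 1.24] [15.24  2.18  2.38  1.95  2.14  1.84  2.16  2.23  2.55  3.25  4.19  5.26]
27 [1.22 0.98 1.12 0.89 0.9  0.79 0.81] [14.14  1.15  1.41  1.05  1.31  1.07  1.45  1.59  1.97  2.74  3.75  4.88]
30 [-0.29 -0.36 -0.07 -0.14  0.03  0.07  0.25] [12.91  0.    0.34  0.05  0.39  0.22  0.68  0.9   1.36  2.19  3.28  4.49]
33 [-2.06 -1.95 -1.46 -1.35 -0.99 -0.75 -0.39] [11.53 -1.29 -0.86 -1.06 -0.62 -0.69 -0.14  0.17  0.72  1.65  2.83  4.14]
```

>>> move_arm(
  deltas=[
    [[-0.001,0,-0.0003,0,0.9],[-0.0019,0,-0.0005,0,0.9],[-0.0019,0,-0.0005,0,0.9],[-0.0019,0,-0.0005,0,0.9],[-0.0019,0,-0.0005,0,0.9]],
  ],
)

```text
clock: 17.1
position: [0.5221, -0.2431, 0.1513]
ee_rot: [0.001, 0.057, 0.998, -0.0]
contact_force: [-1.2, 1.9, 11.2]
width: 0.0348
gripper_force: 62.4
```

```bash
python3 -c "
from h import *
s=grab('scene','s14.png');rel(s);fit('s14.png',-.0076,(230,242))
a=cv2.resize(cv2.imread('pics/s14.png')[190:280,350:435],None,fx=6,fy=6,interpolation=2)
cv2.imwrite('pics/c14.png',np.clip(a*1.5,0,255).astype('uint8'))
" | cut -c1-300
```

```text
along 0.0768 off-axis(robot side) 0.0054 lat -0.0002 F along 13.2 F off -6.0 mom [ 0.35 -0.17  0.06]
L [[228.3, 376.8], [230.3, 377.6], [232.3, 378.3], [234.3, 378.8], [236.3, 379.7], [238.3, 380.2], [240.3, 381.1]] R [[230.1, 385.6], [231.1, 398.3], [232.1, 398.4], [233.1, 399.2], [234.1, 399.2], [235.1, 399.6], [236.1, 399.7], [237.1, 399.7], [238.1, 399.6], [239.1, 399.4], [240.1, 398.2], [241.1
24 [2.35 2.09 1.83 1.83 1.44 1.44 1.05] [14.86  2.31  2.38  1.82  2.02  1.84  1.91  2.11  2.43  2.75  4.19  5.26]
27 [1.01 0.9  0.79 0.93 0.7  0.84 0.6 ] [13.76  1.27  1.41  0.92  1.18  1.07  1.2   1.46  1.85  2.24  3.75  4.88]
30 [-0.51 -0.46 -0.42 -0.12 -0.2   0.1   0.02] [12.54  0.13  0.34 -0.08  0.26  0.22  0.43  0.77  1.23  1.69  3.28  4.49]
33 [-2.3  -2.07 -1.83 -1.35 -1.23 -0.75 -0.64] [11.15 -1.17 -0.86 -1.18 -0.75 -0.69 -0.39  0.04  0.6   1.15  2.83  4.14]
```

View pics/c14.png

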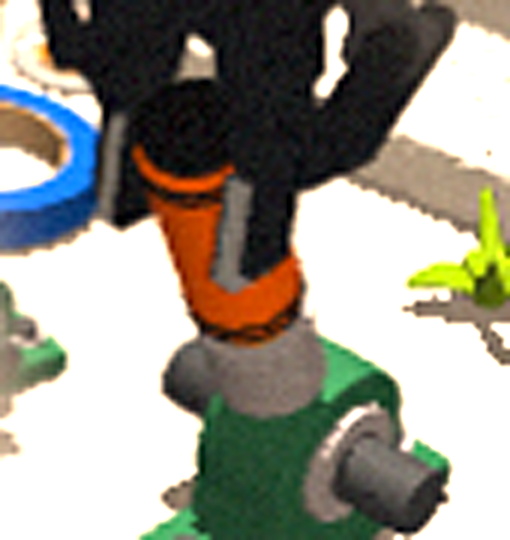

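```bash
python3 -c "
from rig import manip
print(manip.sign_off())"
```

```text
the job is handed in; nothing more can be done
None
```

The greaser is primed and on the nipple, and the job is handed in at about 17 s on the clock; the sign-off returned no verdict. I inferred the snap-on from the pictures and forces rather than a pull test. It is held by its barrel at about 30°, in line with the nipple, pressing at about 13 N along the axis, which puts the spring roughly 6.5 mm in. About 6 N of sideways force remained at hand-in.

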